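# Put a light battery on charge in the third slot

### The arm

A 6-joint arm with a two-finger parallel gripper is mounted at the origin on a cart in front of the work surface, level with it; the furniture and walls round the work are solid. World frame = base frame: x ahead of the robot, y to its left, z up, the work surface at z = 0. Lengths are in m, angles in rad, forces in N, time in s.
With the tool pointing down it reaches from about 0.35 to 0.775 m from the base axis. Payload 7.3 kg.
Tool frame: the origin (TCP) lies between the finger pads; the fingertips stand ahead of it and the grasp point (between the pads) lies 6 mm ahead of it (robot.tip_extent is the x of the fingertips in the tool frame, in m); x points along the fingers, z is the direction in which the jaws open and shut, and the axes are right-handed (so a half turn about x gives the same grasp; the last joint's range is limited). The gripper opens to 92 mm and grips with 3 to 60 N. Pads are 19 mm wide; open, the fingers measure 130 mm over their backs; the gripper's body (75 mm by 190 mm) begins 47 mm behind the grasp point.
Start: joints at [-1.439, 0.342, 1.524, -0, 1.275, -0.146], TCP at [0.144, -0.505, 0.213] pointing down, gripper open.
Joint ranges: [-2.53, 2.53], [-0.77, 2.02], [0.04, 2.7], [-1, 4.14], [0.28, 2.66], [-3.11, 3.11]. Speed limits (rad/s): [2.57, 2.57, 3.14, 3.14, 3.14, 3.14].

### API

Orientations are given as [roll, pitch, yaw] about the fixed x, y, z axes, in that order (R = Rz(yaw) Ry(pitch) Rx(roll)).
In Python, from cell import robot gives the robot as it stands. The module is installed in compiled form; this text tells all that it offers.
- The arm moves only by the shell command python3 -m creep 'ROWS' [FORCE]. ROWS is JSON, a list of rows, each an object with "translation": the shift along the tool's x, y, z in m, a list of three; "twist": the turn, a rotation vector about the tool's x, y, z in rad, a list of three; "hand": the opening in per cent of the stroke, from 0 (shut) to 100 (fully open). A call has 1 to 5 rows; each row is the pose to reach, as a shift and turn from the pose measured when the call began, along the tool's axes at that moment; what a row does not reach only later rows make up. A row lasts 1/10 s, in which the tool goes at most 50 mm and 8.59 degrees, less where a joint would pass 70% of its speed; a pose out of reach is approached as far as the arm can. A call with a gripper value outside its range is refused whole. The fingers move at their own pace and stop on an object; FORCE is the grip in N (left out, the last holds). Time passes only in rows, so rows that repeat a pose let the fingers close. It gives the time, the measured TCP pose, the force and the opening at its end, in the units of the state.
- robot.observe(): the state, without advancing time (a new reading comes with each control period).
- robot.read_camera(name): name is "scene" or "top" or "wrist"; returns the picture (480x640x3 uint8, blue, green, red); there is no depth.
- robot.calibration(name): a dict with "intrinsics" (3x3 intrinsics, pixels), "cam_to_world" (4x4, takes a point from camera to world coordinates); the wrist camera has in their place "mount" (4x4, takes a point from camera to tool coordinates, whose origin is the TCP and whose axes are the tool frame's). Camera axes: x right, y up, looking along -z (the intrinsics and any distortion apply to the point x, -y, -z); pixel columns grow to the right and rows downward; lengths in m; the calibration is good to about 2 mm. A picture is of the moment at which its call begins: read the wrist's pose just before it. calibration takes no time and is no camera call.
- robot.hand_in(): hands the job in, once; it reports no verdict.
The state is a dict: "time": time; "qpos": joint angles; "qvel": joint speeds; "joint_efforts": joint torques, N m; "tool_pos": TCP position; "tool_rot": TCP orientation; "contact_force": force on the tool from outside, world axes, zero at the start; "torque": the same for the moment, N m; "opening": finger opening in m.
Only numpy, scipy, OpenCV 4.12 (cv2) and the standard library are available. Lean on these libraries where they do the work, as an engineer would, in place of code of your own. Each camera call takes 0.05 s, during which the arm holds its last target. There are 200 camera calls.

### The job

Put the blue-banded battery pack on charge in the third slot of the charging dock, counting from the dock's red end; everything is done by pushing with the fingertips, nothing is pinched or lifted. First run the orange-topped charging head along the rail, past the slots, until it stands behind the middle of the third slot; then slide the blue-banded pack over the dock's plate and push it gently into that slot, fully home against the end stop so that it presses the head's contact pin in. Leave the two grey-banded packs that are charged and the tools lying about where they are.

Things in the scene. Friction and masses are not known exactly. Their poses are not given: they have to be found in the camera images.
- charge_dock: fixed charging dock, 222 mm (x) by 304 mm (y), turned up to 0.15 rad. Origin on the bench under it; dock x points away from the robot into the slots, dock y to its left along the rail. Floor of slots and the loading apron in front of them: one plate, top 4 mm above the bench, dock x -145 to +77. Six slots between seven walls; the wall and rail cheek at dock y = -144 (robot's right) are red
- slot_first (a point): centre of a home pack in the FIRST slot, next to the red wall: dock x 0, dock y -120 mm, 17 mm above the bench; axes as the dock's. The next slots follow every 48 mm along dock +y (second -72, third -24, then +24, +72, +120). Slots 39 mm wide, walls 9 mm thick, tops 32 mm above the bench, from tapered noses at dock x -34 to +31; the end stop's face is at dock x +35
- head_grip (a point): centre of the orange thumb grip on the charging head, 74 mm above the bench, at dock x +59: a block 22 mm along the rail, 20 mm across it, from 60 to 90 mm above the bench. Below it the black head is 30 mm wide along the rail. The rail (along dock y at dock x +60, behind the slots) has its top 52 mm above the bench, its end cheeks (dock y -148 and +148) 58 mm
- charge_head (a joint): position of the charging head along the rail in m, growing along dock +y, away from the red end: the grip's dock y = value - 0.124, so it stands behind the middle of the third slot at 0.100. It starts between 0 and 0.05 (first or second slot), slides with about 1.2 N of friction and stays where it is left
- contact_pin (a joint): how far the head's brass spring pin (7 mm thick, 22 mm above the bench, pointing towards the robot into the slot) is pressed in, m: 0 free, about 0.005 with a pack home in front of it. Very soft spring (below 0.3 N). Free, its tip is at dock x +30 mm
- pack_center (a point): centre of the loose pack with the blue band: 70 mm along its x, 33 mm along its y, 26 mm high, about 0.2 kg, brass contacts on its +x end (towards the slots). It starts flat on the apron, centre 17 mm above the bench, at dock x about -85 mm, within 80 mm either side of the third slot's line, turned up to 0.3 rad from dock x. Home: near end level with the walls' noses
- pack_grey_1: a pack of the same size with a grey band, in the fifth slot; leave it. Origin: centre of its underside
- pack_grey_2: a pack of the same size with a grey band, in the sixth slot; leave it. Origin: centre of its underside
- hex_key_set: red folding hex key set 30x90x22 mm lying on the bench; leave it. Origin: centre of its underside
- screwdriver_yellow: yellow screwdriver 25x170x25 mm lying on the bench; leave it. Origin: centre of its underside
- bell: bicycle bell 53x66x31 mm; leave it. Origin: centre of its underside
- tyre_lever_2: blue tyre lever 17x116x13 mm lying near the bench's front edge; leave it. Origin: centre of its underside
Things that resemble listed ones, but are neither listed nor needed, are in the scene too. What is shaped like the part that bears pack_center but turquoise is not meant.

How it is judged:
By the outcome, as a careful person would: the job done as asked, in the order asked, and still so for the second after the job is handed in, with the robot touching nothing.
It also fails if it takes over 58 s, if anything falls off the work surface, if the arm or the gripper's body presses on something with over 40 N, if the wrist force passes 120 N, or if a joint passes its speed limit or range.

## Working session

There is one attempt and no reset: what is moved stays moved. The work goes in short steps, Python scripts to look and compute and a shell command to move; the robot and the scene stay as the last step left them, time stands still between calls to the robot, and variables do not carry over. Pictures are saved under pics/ and viewed, about 8 in all and at most 12, crops included, and the job is handed in when it is done.

```bash
mkdir -p pics
python3 - <<'E'
from cell import robot
import cv2
s=robot.observe(); print(s, robot.tip_extent)
for n in ("top","scene"):
    cv2.imwrite(f"pics/{n}0.png",robot.read_camera(n)); c=robot.calibration(n); print(n,c)
print(robot.calibration("wrist"))
E
```

```text
{'time': 0.0, 'qpos': array([-1.43899248e+00,  3.42751003e-01,  1.52501550e+00, -1.49306463e-05,
        1.27539328e+00, -1.46022299e-01]), 'qvel': array([-0.00154195,  0.0004958 , -0.00134731, -0.00154013, -0.00097121,
       -0.00079606]), 'joint_efforts': array([-1.46079372e-03, -4.31244493e+01, -2.44222391e+01,  7.15115061e-02,
        5.58469445e-02, -1.30600365e-04]), 'tool_pos': array([ 0.14393845, -0.50443949,  0.21273083]), 'tool_rot': array([3.00468044, 1.56922913, 1.71171462]), 'contact_force': array([-0.29612929,  0.82595161,  0.35176697]), 'torque': array([0.04606039, 0.04830479, 0.01980515]), 'opening': 0.09160870579082277} 0.025
top {'intrinsics': array([[472.81378638,   0.        , 318.36638778],
       [  0.        , 472.81378638, 231.52859816],
       [  0.        ,   0.        ,   1.        ]]), 'cam_to_world': array([[-0.03020881,  0.98526198, -0.16836348,  0.32123199],
       [-0.99876161, -0.03641548, -0.03389921,  0.02217202],
       [-0.03953064,  0.16713093,  0.98514191,  0.98610988],
       [ 0.        ,  0.        ,  0.        ,  1.        ]])}
scene {'intr
[... 246 characters left out ...]
  [-0.76415235,  0.25426846, -0.59280581, -0.89686968],
       [-0.01147922,  0.91352158,  0.40662826,  0.70404532],
       [ 0.        ,  0.        ,  0.        ,  1.        ]])}
{'intrinsics': array([[431.95507789,   0.        , 317.78691054],
       [  0.        , 431.95507789, 244.20170377],
       [  0.        ,   0.        ,   1.        ]]), 'mount': array([[-9.44062684e-05,  2.58760822e-01, -9.65941421e-01,
        -1.70955838e-01],
       [ 5.36645866e-05,  9.65941425e-01,  2.58760818e-01,
         6.93622287e-02],
       [ 9.99999994e-01, -2.74082037e-05, -1.05077218e-04,
        -4.38455800e-04],
       [ 0.00000000e+00,  0.00000000e+00,  0.00000000e+00,
         1.00000000e+00]])}
```

View pics/top0.png

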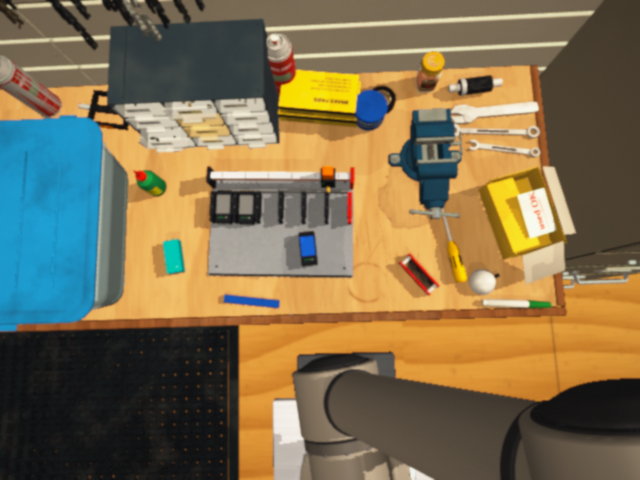

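View pics/scene0.png

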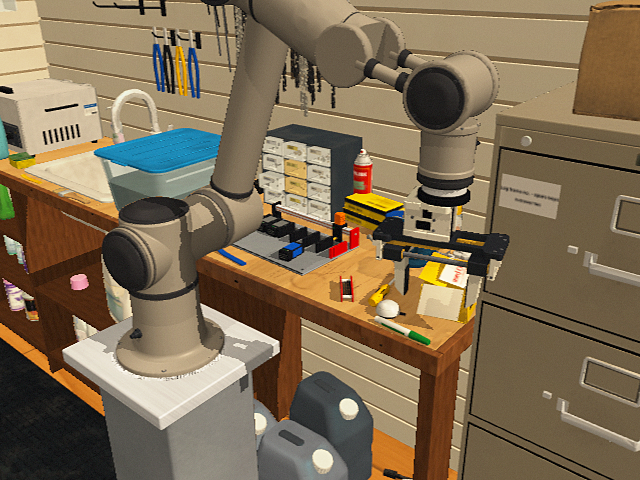

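The top view shows the dock with its red wall on the right (about 350,207), the orange grip at (328,175), the blue pack at (308,248) and grey packs at (221,207) and (245,207). The turquoise decoy is at (174,256). I'll enlarge the dock next.

Run:
```python
import cv2
i=cv2.imread("pics/top0.png")[160:285,200:365]
cv2.imwrite("pics/crop1.png",cv2.resize(i,None,fx=4.8,fy=4.8,interpolation=cv2.INTER_CUBIC))
```

```text
(no output)
```

View pics/crop1.png

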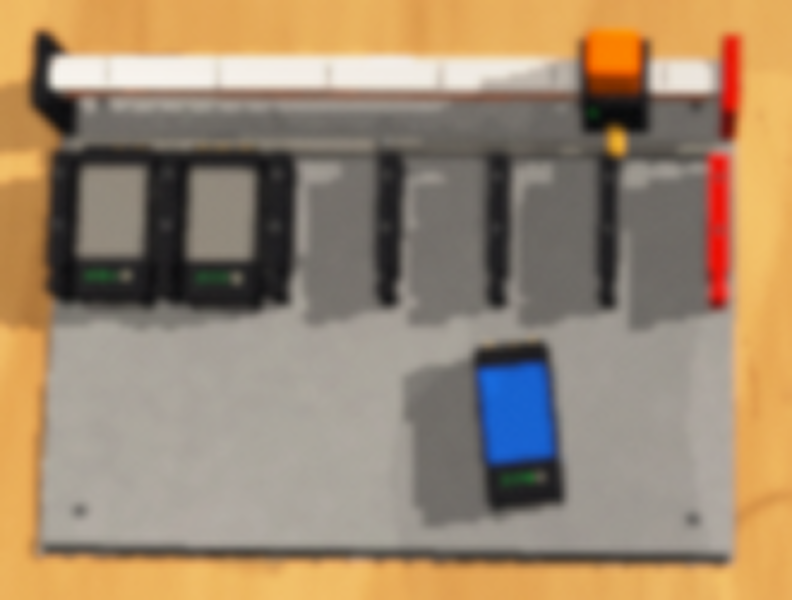

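```bash
cat > h.py <<'E'
import numpy as np
from scipy.optimize import least_squares
from scipy.spatial.transform import Rotation as R
from cell import robot
def cam(name, st=None):
    c=robot.calibration(name)
    if name!="wrist": return c["intrinsics"],c["cam_to_world"]
    T=np.eye(4);T[:3,:3]=R.from_euler("xyz",st["tool_rot"]).as_matrix();T[:3,3]=st["tool_pos"]
    return c["intrinsics"],T@c["mount"]
def back(K,T,u,v,z):
    d=T[:3,:3]@np.array([(u-K[0,2])/K[0,0],-(v-K[1,2])/K[1,1],-1])
    return T[:3,3]+d*(z-T[2,3])/d[2]
def proj(K,T,p):
    q=(np.asarray(p)-T[:3,3])@T[:3,:3]
    return np.c_[K[0,0]*q[:,0]/-q[:,2]+K[0,2],K[1,1]*-q[:,1]/-q[:,2]+K[1,2]]
def place(pose,pts):
    x,y,a=pose;pts=np.asarray(pts,float);c,s=np.cos(a),np.sin(a)
    return np.c_[x+c*pts[:,0]-s*pts[:,1],y+s*pts[:,0]+c*pts[:,1],pts[:,2]]
def fit(K,T,pts,px,x0):
    r=least_squares(lambda p:(proj(K,T,place(p,pts))-px).ravel(),x0,x_scale=[.1,.1,1])
    return r.x,np.abs(r.fun).reshape(-1,2)
def todock(d,p):
    c,s=np.cos(d[2]),np.sin(d[2]);v=np.asarray(p)[:2]-d[:2];return np.array([c*v[0]+s*v[1],-s*v[0]+c*v[1]])
E
python3 - <<'E'
from h import *
np.set_printoptions(precision=4,suppress=True)
K,T=cam("top")
f=lambda c:(np.array(c)+.5)/4.8-.5+[200,160]
m=.001
dp=[(-145,-152,4),(-145,152,4),(-34,-144,32),(-34,-96,32),(-34,-48,32),(-34,0,32),(31,-144,32),(31,-96,32),(31,-48,32),(31,0,32)]
px=f([(733,552),(40,545),(718,307),(607,307),(496,307),(388,307),(718,155),(608,155),(498,153),(390,153)])
d,e=fit(K,T,np.array(dp)*m,px,[.5,0,0]);print("dock",d,e)
pp=np.array([(35,16.5,30),(35,-16.5,30),(-35,-16.5,30),(-35,16.5,30)])*m
p,e=fit(K,T,pp,f([(474,348),(547,342),(562,500),(490,510)]),[.4,0,0]);print("pack",p,e,todock(d,p),p[2]-d[2])
g=back(K,T,*f((613,45)),.09);print("grip",g,todock(d,g))
print("head want",place(d,[(.059,-.024,.074)]),"slot3",place(d,[(0,-.024,.017)]))
E
```

```text
dock [ 0.5416  0.1326 -0.0516] [[0.1903 3.4494]
 [0.8189 2.2066]
 [0.3398 0.8216]
 [0.0508 1.1404]
 [0.1399 1.4579]
 [0.858  1.7741]
 [0.6648 0.0203]
 [0.4247 0.2309]
 [0.2807 0.0644]
 [0.1844 0.3136]]
pack [0.4513 0.0782 0.0705] [[0.4152 0.014 ]
 [0.3313 0.462 ]
 [0.6175 0.4244]
 [0.538  0.0347]] [-0.0874 -0.059 ] 0.12208643290339563
grip [0.5984 0.0316 0.09  ] [ 0.062  -0.0979]
head want [[0.5993 0.1056 0.074 ]] slot3 [[0.5403 0.1087 0.017 ]]
```

```bash
cat >> h.py <<'E'
DOCK=np.array([0.5416,0.1326,-0.0516])
def plan(dx,dy,ztip,zyaw,DOCK=DOCK):
    "rows' translation/twist to bring tips to dock dx,dy,height ztip with tool z at dock yaw zyaw"
    s=robot.observe();A=R.from_euler("xyz",s["tool_rot"]);M=A.as_matrix()
    w=place(DOCK,[(dx,dy,ztip+robot.tip_extent)])[0];a=DOCK[2]+zyaw
    z=np.array([np.cos(a),np.sin(a),0]);x=np.array([0,0,-1.]);B=np.c_[x,np.cross(z,x),z]
    print("tr",(M.T@(w-s["tool_pos"])).round(4),"tw",R.from_matrix(M.T@B).as_rotvec().round(4))
def where(DOCK=DOCK):
    s=robot.observe();M=R.from_euler("xyz",s["tool_rot"]).as_matrix();t=todock(DOCK,s["tool_pos"])
    f=s["contact_force"];c,q=np.cos(DOCK[2]),np.sin(DOCK[2])
    print("t%.2f tip dock x %.4f y %.4f z %.4f"%(s["time"],*t,s["tool_pos"][2]-.025),"zyaw",round(np.arctan2(M[1,2],M[0,2])-DOCK[2],3),"tilt",(-M[2,0]).round(4),"F dock",(c*f[0]+q*f[1]).round(1),(-q*f[0]+c*f[1]).round(1),f[2].round(1),"op",round(s["opening"],4))
E
python3 - <<'E'
from h import *
where()
print(R.from_euler("xyz",robot.observe()["tool_rot"]).as_matrix().round(3))
for a in (1.571,-1.571,0,3.1416): plan(-.06,-.06,.2,a)
E
```

```text
t0.10 tip dock x -0.3643 y -0.6567 z 0.1878 zyaw -1.241 tilt 1.0 F dock -0.3 -0.5 0.5 op 0.0917
[[-0.     0.962  0.274]
 [ 0.001  0.274 -0.962]
 [-1.     0.    -0.001]]
tr [-0.0114  0.4809 -0.4663] tw [-2.8124e+00 -0.0000e+00 -2.0000e-03]
tr [-0.0114  0.4809 -0.4663] tw [ 0.3296 -0.0014  0.    ]
tr [-0.0114  0.4809 -0.4663] tw [-1.2414e+00 -1.1000e-03 -1.0000e-03]
tr [-0.0114  0.4809 -0.4663] tw [ 1.9002e+00 -1.1000e-03  1.2000e-03]
```

```bash
python3 -m creep '[{"translation":[-0.01,0.036,-0.034],"twist":[0.1,0,0],"hand":0},{"translation":[-0.01,0.07,-0.068],"twist":[0.2,0,0],"hand":0},{"translation":[-0.01,0.105,-0.102],"twist":[0.33,0,0],"hand":0},{"translation":[-0.01,0.14,-0.136],"twist":[0.33,0,0],"hand":0},{"translation":[-0.01,0.175,-0.17],"twist":[0.33,0,0],"hand":0}]' 20
python3 -c "
from h import *
where();plan(-.06,-.06,.2,-1.5708)"
```

```text
time: 0.6
tool_pos: [0.266, -0.2911, 0.2229]
tool_rot: [-2.982, 1.569, 1.677]
contact_force: [0.0, 0.2, 0.8]
opening: 0.0562
t0.60 tip dock x -0.2534 y -0.4374 z 0.1979 zyaw -1.572 tilt 1.0 F dock 0.0 0.2 0.8 op 0.0562
tr [-0.0015  0.1928 -0.3777] tw [-0.0016 -0.0017  0.0003]
```

```bash
python3 -m creep '[{"translation":[0,0.02,-0.04],"twist":[0,0,0],"hand":0},{"translation":[0,0.04,-0.08],"twist":[0,0,0],"hand":0},{"translation":[0,0.06,-0.12],"twist":[0,0,0],"hand":0},{"translation":[0,0.08,-0.16],"twist":[0,0,0],"hand":0},{"translation":[0,0.10,-0.20],"twist":[0,0,0],"hand":0}]'
python3 -m creep '[{"translation":[0,0.02,-0.04],"twist":[0,0,0],"hand":0},{"translation":[0,0.04,-0.08],"twist":[0,0,0],"hand":0},{"translation":[0,0.06,-0.12],"twist":[0,0,0],"hand":0},{"translation":[0,0.09,-0.165],"twist":[0,0,0],"hand":0},{"translation":[0,0.09,-0.165],"twist":[0,0,0],"hand":0}]'
python3 - <<'E'
from h import *
import cv2,pickle
where();s=robot.observe();i=robot.read_camera("wrist");cv2.imwrite("pics/w1.png",i);pickle.dump(s,open("w1.pkl","wb"))
E
```

```text
time: 1.1
tool_pos: [0.3769, -0.0949, 0.2232]
tool_rot: [-2.943, 1.569, 1.716]
contact_force: [2.2, -1.1, -0.0]
opening: 0.0163
time: 1.6
tool_pos: [0.4774, 0.0691, 0.2228]
tool_rot: [3.065, 1.568, 1.446]
contact_force: [1.2, 0.0, 0.6]
opening: 0.0002
t1.60 tip dock x -0.0608 y -0.0667 z 0.1978 zyaw -1.568 tilt 1.0 F dock 1.2 0.1 0.6 op 0.0002
```

View pics/w1.png

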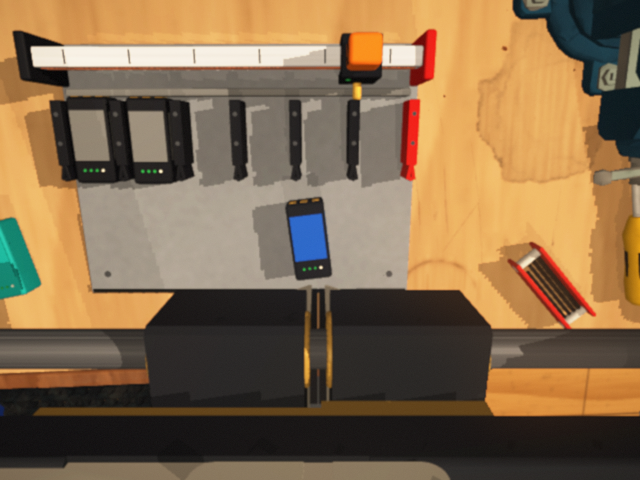

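The wrist view shows the dock clearly: red wall at (411,138), orange grip at (365,50), pin at (357,90), blue pack at (309,238). The closed fingertips are near (318,290). I'll enlarge the dock and the tips.

Run:
```python
import cv2
i=cv2.imread("pics/w1.png")
a=cv2.resize(i[20:300,180:450],None,fx=2.1,fy=2.1,interpolation=cv2.INTER_CUBIC)
b=cv2.resize(i[275:415,290:350],None,fx=4,fy=4,interpolation=cv2.INTER_CUBIC)
import numpy as np
o=np.zeros((590,810,3),np.uint8);o[:a.shape[0],:a.shape[1]]=a;o[:b.shape[0],570:810]=b
cv2.imwrite("pics/w1c.png",o[:,:800])
```

```text
(no output)
```

View pics/w1c.png

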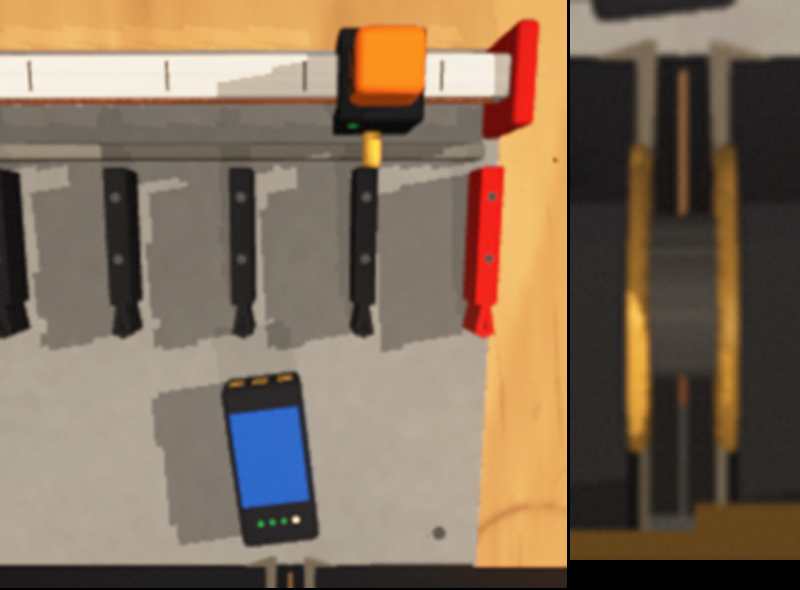

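Run:
```python
from h import *
import pickle,cv2
np.set_printoptions(precision=4,suppress=True)
s=pickle.load(open("w1.pkl","rb"));K,T=cam("wrist",s)
f=lambda c:(np.array(c)+.5)/2.1-.5+[180,20]
m=.001
dp=[(31,-144,32),(31,-96,32),(31,-48,32),(31,0,32),(-145,-152,4),(-145,152,4)]
px=np.r_[f([(490,168),(365,168),(242,169),(120,170)]),[(407,290),(92.5,290)]]
d,e=fit(K,T,np.array(dp)*m,px,DOCK);print("dock",d,e)
for n in [(480,335),(361,335),(243,335),(126,337)]: print("nose z4, z32",*[todock(d,back(K,T,*f(n),z)) for z in (.004,.032)])
pp=np.array([(35,16.5,30),(35,-16.5,30),(-35,-16.5,30),(-35,16.5,30)])*m
p,e=fit(K,T,pp,f([(223,384),(299,373),(317,537),(246,546)]),[.45,0.08,0]);print("pack",p,e,todock(d,p),p[2]-d[2])
g=back(K,T,*f((391,60)),.09);print("grip top centre",g,todock(d,g))
for c in ((356,92),(424,92),(358,28),(425,28)):print(todock(d,back(K,T,*f(c),.09)))
print("pin",todock(d,back(K,T,*f((372,166)),.022)))
K,T=cam("scene");t=robot.observe()["tool_pos"];q=proj(K,T,[t])[0].astype(int);print(q)
i=robot.read_camera("scene")[q[1]-60:q[1]+40,q[0]-75:q[0]+60]
cv2.imwrite("pics/s1.png",cv2.resize(i,None,fx=5.5,fy=5.5,interpolation=cv2.INTER_CUBIC))
```

```text
dock [ 0.5416  0.1335 -0.0489] [[2.3415 0.6911]
 [1.471  0.7037]
 [0.2992 1.1925]
 [2.493  1.6813]
 [0.2809 3.4159]
 [0.9754 2.9077]]
nose z4, z32 [-0.0356 -0.1476] [-0.0325 -0.1418]
nose z4, z32 [-0.0357 -0.0967] [-0.0325 -0.0946]
nose z4, z32 [-0.0357 -0.0463] [-0.0325 -0.0478]
nose z4, z32 [-0.0366  0.0039] [-0.0334 -0.0013]
pack [0.4537 0.0789 0.0717] [[1.3393 0.228 ]
 [1.0252 0.4024]
 [1.6484 0.0035]
 [1.3279 0.1239]] [-0.0851 -0.0588] 0.12065190656521677
grip top centre [0.5954 0.0329 0.09  ] [ 0.0586 -0.0978]
[ 0.0494 -0.0872]
[ 0.0494 -0.1084]
[ 0.0677 -0.0874]
[ 0.0677 -0.108 ]
pin [ 0.0318 -0.0983]
[299 174]
```

View pics/s1.png

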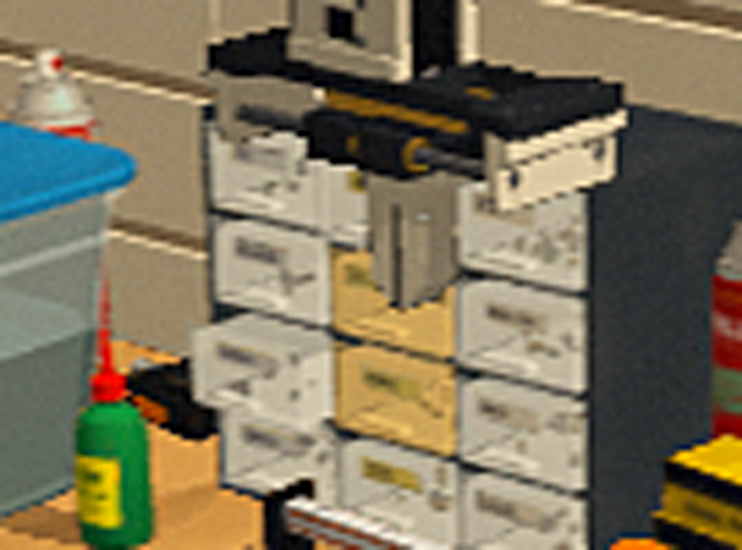

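```bash
sed -i 's/^DOCK=.*/DOCK=np.array([0.5416,0.133,-0.050])/' h.py
python3 - <<'E'
from h import *
K,T=cam("top")
for n,p in dict(bump=(390,160),vtop=(412,115),vtop2=(412,150),handle=(408,212),cab=(280,145),cabl=(150,148)).items():
    print(n,*[back(K,T,*p,z)[:2].round(3) for z in (0,.06,.12,.16)])
K,T=cam("wrist",robot.observe())
for p in ((515,10),(545,90),(598,178)): print(p,*[back(K,T,*p,z)[:2].round(3) for z in (0,.06,.12,.16)])
where();plan(.059,-.135,.12,-1.5708)
E
```

```text
bump [ 0.641 -0.103] [ 0.621 -0.096] [ 0.602 -0.088] [ 0.589 -0.083]
vtop [ 0.741 -0.157] [ 0.716 -0.146] [ 0.69  -0.135] [ 0.673 -0.128]
vtop2 [ 0.661 -0.152] [ 0.64  -0.141] [ 0.62  -0.131] [ 0.606 -0.124]
handle [ 0.525 -0.135] [ 0.512 -0.125] [ 0.5   -0.116] [ 0.492 -0.109]
cab [0.685 0.134] [0.663 0.128] [0.641 0.121] [0.626 0.116]
cabl [0.691 0.423] [0.669 0.399] [0.646 0.375] [0.631 0.358]
(515, 10) [ 0.63  -0.103] [ 0.617 -0.078] [ 0.604 -0.053] [ 0.595 -0.036]
(545, 90) [ 0.566 -0.133] [ 0.563 -0.104] [ 0.56  -0.074] [ 0.558 -0.054]
(598, 178) [ 0.488 -0.188] [ 0.497 -0.15 ] [ 0.505 -0.111] [ 0.511 -0.086]
t1.70 tip dock x -0.0628 y -0.0701 z 0.1977 zyaw -1.571 tilt 1.0 F dock 0.4 -0.9 -0.3 op 0.0002
tr [0.0773 0.1219 0.0649] tw [-0.0005 -0.0014  0.0019]
```

Run:
```python
from h import *
K,T=cam("top")
print(robot.observe()["qpos"].round(3))
for p in ((277,140),(272,85),(270,108),(265,22)): print(p,*[(z,back(K,T,*p,z)[:2].round(3)) for z in (0,.1,.2,.3)])
```

```text
[-2.300e-02  2.530e-01  1.625e+00  1.000e-03  1.266e+00  1.598e+00]
(277, 140) (0, array([0.697, 0.141])) (0.1, array([0.659, 0.129])) (0.2, array([0.621, 0.117])) (0.3, array([0.583, 0.105]))
(272, 85) (0, array([0.827, 0.15 ])) (0.1, array([0.776, 0.137])) (0.2, array([0.724, 0.124])) (0.3, array([0.673, 0.111]))
(270, 108) (0, array([0.772, 0.155])) (0.1, array([0.727, 0.142])) (0.2, array([0.681, 0.128])) (0.3, array([0.635, 0.115]))
(265, 22) (0, array([0.983, 0.164])) (0.1, array([0.916, 0.15 ])) (0.2, array([0.849, 0.135])) (0.3, array([0.782, 0.121]))
```

```bash
python3 -m creep '[{"translation":[0,0,0],"twist":[-0.14,0,0],"hand":0},{"translation":[0,0,0],"twist":[-0.28,0,0],"hand":0},{"translation":[0,0,0],"twist":[-0.42,0,0],"hand":0},{"translation":[0,0,0],"twist":[-0.56,0,0],"hand":0},{"translation":[0,0,0],"twist":[-0.7,0,0],"hand":0}]' >/dev/null
python3 -m creep '[{"translation":[0,0,0],"twist":[-0.14,0,0],"hand":0},{"translation":[0,0,0],"twist":[-0.28,0,0],"hand":0},{"translation":[0,0,0],"twist":[-0.42,0,0],"hand":0},{"translation":[0,0,0],"twist":[-0.56,0,0],"hand":0},{"translation":[0,0,0],"twist":[-0.7,0,0],"hand":0}]' >/dev/null
python3 -m creep '[{"translation":[0,0,0],"twist":[-0.14,0,0],"hand":0},{"translation":[0,0,0],"twist":[-0.28,0,0],"hand":0},{"translation":[0,0,0],"twist":[-0.42,0,0],"hand":0},{"translation":[0,0,0],"twist":[-0.56,0,0],"hand":0},{"translation":[0,0,0],"twist":[-0.7,0,0],"hand":0}]' >/dev/null
python3 -m creep '[{"translation":[0,0,0],"twist":[-0.14,0,0],"hand":0},{"translation":[0,0,0],"twist":[-0.28,0,0],"hand":0},{"translation":[0,0,0],"twist":[-0.42,0,0],"hand":0},{"translation":[0,0,0],"twist":[-0.56,0,0],"hand":0},{"translation":[0,0,0],"twist":[-0.7,0,0],"hand":0}]'
python3 - <<'E'
from h import *
where();plan(.059,-.130,.12,1.5708);plan(.059,-.130,.068,1.5708)
E
```

```text
time: 3.7
tool_pos: [0.4719, 0.0599, 0.2226]
tool_rot: [1.96, 1.566, -3.129]
contact_force: [-0.8, -0.5, 0.4]
opening: 0.0002
t3.70 tip dock x -0.0660 y -0.0765 z 0.1976 zyaw 1.244 tilt 1.0 F dock -0.7 -0.5 0.4 op 0.0002
tr [ 0.077  -0.1359 -0.0104] tw [-0.3272 -0.0011 -0.0047]
tr [ 0.129  -0.1361 -0.0103] tw [-0.3272 -0.0011 -0.0047]
```

```bash
python3 -m creep '[{"translation":[0.01,-0.035,-0.003],"twist":[-0.11,0,0],"hand":0},{"translation":[0.03,-0.07,-0.005],"twist":[-0.22,0,0],"hand":0},{"translation":[0.05,-0.105,-0.008],"twist":[-0.327,0,0],"hand":0},{"translation":[0.07,-0.136,-0.01],"twist":[-0.327,-0.001,-0.005],"hand":0},{"translation":[0.077,-0.136,-0.01],"twist":[-0.327,-0.001,-0.005],"hand":0}]' >/dev/null
python3 - <<'E'
from h import *
where();plan(.059,-.130,.068,1.5708);print(robot.observe()["qpos"].round(3))
E
```

```text
t4.20 tip dock x 0.0599 y -0.1332 z 0.1171 zyaw 1.567 tilt 1.0 F dock 0.7 0.3 -0.1 op 0.0002
tr [0.0491 0.0008 0.0032] tw [-0.0041 -0.0007 -0.0026]
[-1.330e-01  5.310e-01  1.425e+00 -1.000e-03  1.188e+00 -1.650e+00]
```

Now I go down beside the grip and push along +tool z (dock +y): approach first, then slowly.

```bash
python3 -m creep '[{"translation":[0.025,0.001,0.002],"twist":[0,0,0],"hand":0},{"translation":[0.049,0.001,0.003],"twist":[0,0,0],"hand":0},{"translation":[0.049,0.001,0.003],"twist":[0,0,0],"hand":0}]' >/dev/null
python3 -c "from h import *;where()"
python3 -m creep '[{"translation":[0,0,0.004],"twist":[0,0,0],"hand":0},{"translation":[0,0,0.008],"twist":[0,0,0],"hand":0},{"translation":[0,0,0.012],"twist":[0,0,0],"hand":0},{"translation":[0,0,0.016],"twist":[0,0,0],"hand":0},{"translation":[0,0,0.020],"twist":[0,0,0],"hand":0}]' >/dev/null
python3 -c "from h import *;where();plan(.059,-.041,.068,1.5708)"
```

```text
t4.50 tip dock x 0.0553 y -0.1309 z 0.0654 zyaw 1.565 tilt 0.9999 F dock -1.0 0.2 0.4 op 0.0005
t5.00 tip dock x 0.0557 y -0.1104 z 0.0661 zyaw 1.566 tilt 1.0 F dock 0.4 -0.1 0.8 op 0.0006
tr [-0.002  -0.0029  0.0694] tw [-0.0052 -0.0002 -0.0089]
```

```bash
python3 -m creep '[{"translation":[0,-0.001,0.008],"twist":[0,0,0],"hand":0},{"translation":[0,-0.002,0.016],"twist":[0,0,0],"hand":0},{"translation":[0,-0.003,0.024],"twist":[0,0,0],"hand":0},{"translation":[0,-0.003,0.032],"twist":[0,0,0],"hand":0},{"translation":[0,-0.003,0.040],"twist":[0,0,0],"hand":0}]' >/dev/null
python3 -c "from h import *;where();plan(.059,-.041,.068,1.5708)"
python3 -m creep '[{"translation":[0,0,0.005],"twist":[0,0,0],"hand":0},{"translation":[0,0,0.010],"twist":[0,0,0],"hand":0},{"translation":[0,0,0.015],"twist":[0,0,0],"hand":0},{"translation":[0,0,0.02],"twist":[0,0,0],"hand":0},{"translation":[0,0,0.02],"twist":[0,0,0],"hand":0}]' >/dev/null
python3 - <<'E'
from h import *
import cv2,pickle
where();s=robot.observe();i=robot.read_camera("wrist");cv2.imwrite("pics/w2.png",i);pickle.dump(s,open("w2.pkl","wb"))
t=robot.read_camera("top");cv2.imwrite("pics/t2.png",t)
E
```

```text
t5.50 tip dock x 0.0589 y -0.0696 z 0.0659 zyaw 1.566 tilt 1.0 F dock 0.0 0.3 -0.1 op 0.0004
tr [-0.0021  0.0001  0.0286] tw [-0.0049 -0.0002 -0.009 ]
t6.00 tip dock x 0.0590 y -0.0490 z 0.0659 zyaw 1.566 tilt 1.0 F dock -0.5 -1.1 -0.2 op 0.0006
```

View pics/w2.png

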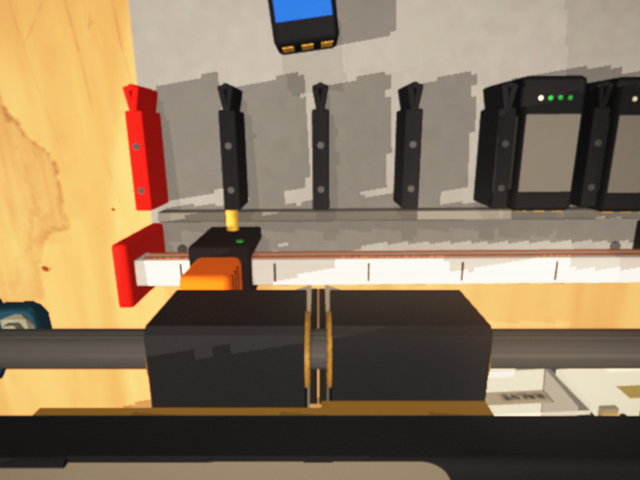

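The fist passed over the head without touching it: the pin is still at (232,218), in line with the second wall. The visible fingertips end higher than `tip_extent` says. I'll check that against the scene images, open (start) and closed (now).

Run:
```python
from h import *
import cv2
K,T=cam("scene")
def draw(i,pos,rot,zs,box):
    M=R.from_euler("xyz",rot).as_matrix()
    for z in zs:
        for x,c in ((-.041,(0,255,255)),(-.01,(255,0,255)),(0,(0,255,0)),(.025,(0,0,255))):
            q=proj(K,T,[pos+M@np.array([x,0,z])])[0]; cv2.circle(i,tuple(np.round(q*8).astype(int)),4,c,-1,shift=3)
    a,b,w,h=box
    return cv2.resize(i[b:b+h,a:a+w],(400,560),interpolation=cv2.INTER_CUBIC)
A=draw(cv2.imread("pics/scene0.png"),np.array([.14394,-.50444,.21273]),[3.00468,1.56923,1.71171],(-.046,.046),(380,190,100,140))
s=robot.observe();i=robot.read_camera("scene");q=proj(K,T,[s["tool_pos"]])[0].astype(int)
B=draw(i.copy(),s["tool_pos"],s["tool_rot"],(0,),(q[0]-50,q[1]-80,100,140))
cv2.imwrite("pics/tips.png",np.hstack([A,B]));where()
```

```text
t6.15 tip dock x 0.0590 y -0.0498 z 0.0659 zyaw 1.566 tilt 1.0 F dock 0.1 -1.2 0.9 op 0.0005
```

View pics/tips.png

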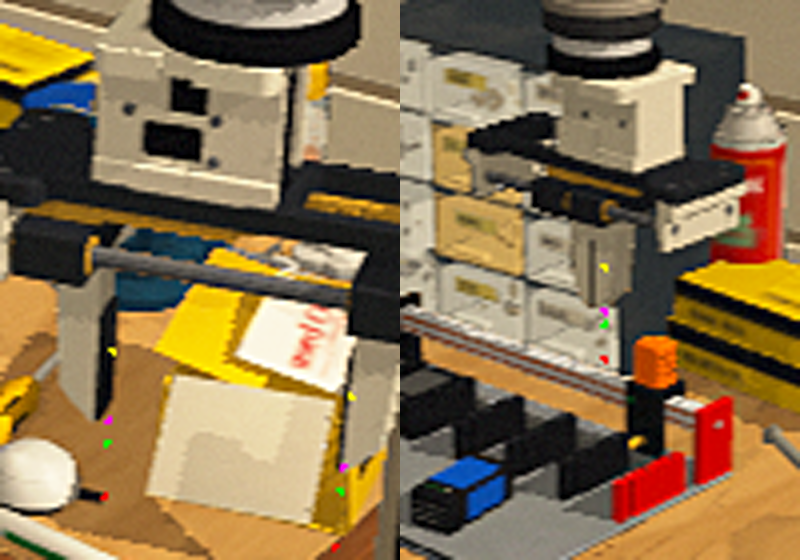

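Both views show the real tips at about x = -0.015 in the tool frame, roughly 40 mm shorter than `tip_extent`. So the fist went over the 90 mm grip. I'll use the measured value, go back to the red side and lower again.

```bash
sed -i 's/robot.tip_extent/TIP/; s/\[2\]-.025/[2]-TIP/; s/^DOCK=/TIP=-0.015\nDOCK=/' h.py
python3 -m creep '[{"translation":[-0.02,0,0],"twist":[0,0,0],"hand":0},{"translation":[-0.03,0,-0.02],"twist":[0,0,0],"hand":0},{"translation":[-0.03,0,-0.055],"twist":[0,0,0],"hand":0},{"translation":[-0.03,0,-0.082],"twist":[0,0,0],"hand":0},{"translation":[-0.03,0,-0.082],"twist":[0,0,0],"hand":0}]' >/dev/null
python3 - <<'E'
from h import *
where();plan(.059,-.130,.068,1.5708)
E
```

```text
t6.65 tip dock x 0.0590 y -0.1352 z 0.1361 zyaw 1.562 tilt 1.0 F dock 0.4 -0.2 0.2 op 0.0005
tr [ 0.0681 -0.0006  0.0053] tw [-0.0088 -0.0014 -0.0088]
```

```bash
python3 -m creep '[{"translation":[0.02,0,0.004],"twist":[0,0,0],"hand":0},{"translation":[0.04,0,0.005],"twist":[0,0,0],"hand":0},{"translation":[0.055,0,0.005],"twist":[0,0,0],"hand":0},{"translation":[0.066,0,0.005],"twist":[0,0,0],"hand":0},{"translation":[0.066,0,0.005],"twist":[0,0,0],"hand":0}]' >/dev/null
python3 -c "from h import *;where()"
python3 -m creep '[{"translation":[0,0,0.006],"twist":[0,0,0],"hand":0},{"translation":[0,0,0.012],"twist":[0,0,0],"hand":0},{"translation":[0,0,0.018],"twist":[0,0,0],"hand":0},{"translation":[0,0,0.022],"twist":[0,0,0],"hand":0},{"translation":[0,0,0.022],"twist":[0,0,0],"hand":0}]' >/dev/null
python3 - <<'E'
from h import *
import cv2
where();plan(.059,-.041,.068,1.5708)
K,T=cam("scene");q=proj(K,T,[robot.observe()["tool_pos"]])[0].astype(int)
i=robot.read_camera("scene")[q[1]-70:q[1]+60,q[0]-70:q[0]+90];cv2.imwrite("pics/s3.png",cv2.resize(i,None,fx=4.5,fy=4.5,interpolation=cv2.INTER_CUBIC))
E
```

```text
t7.15 tip dock x 0.0575 y -0.1299 z 0.0686 zyaw 1.562 tilt 0.9999 F dock -0.7 -0.6 1.2 op 0.0006
t7.65 tip dock x 0.0578 y -0.1070 z 0.0690 zyaw 1.563 tilt 0.9999 F dock -0.3 0.2 1.3 op 0.0003
tr [ 0.0009 -0.0007  0.066 ] tw [-0.0078 -0.0007 -0.011 ]
```

View pics/s3.png

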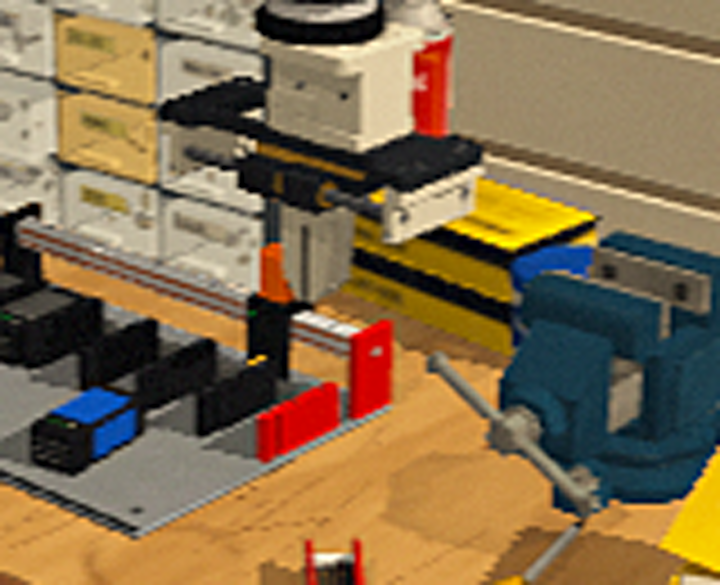

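The fist is now beside the grip, with its bottom at about the head's shoulder and well below the grip's top. I'll push on and track the brass pin in the wrist image by code.

```bash
cat >> h.py <<'E'
def pin(img,st,name="wrist"):
    import cv2
    K,T=cam(name,st);h=cv2.cvtColor(img,cv2.COLOR_BGR2HSV);out=[]
    m=cv2.inRange(h,(18,150,120),(32,255,255))
    n,l,s,c=cv2.connectedComponentsWithStats(m)
    for k in range(1,n):
        if s[k,4]<6: continue
        p=todock(DOCK,back(K,T,*c[k],.022))
        if -.0<p[0]<.06 and abs(p[1])<.14: out.append((c[k].round(1).tolist(),s[k,2:].tolist(),p.round(4).tolist()))
    return out
E
python3 - <<'E'
from h import *
import cv2,pickle
print(pin(cv2.imread("pics/w2.png"),pickle.load(open("w2.pkl","rb"))))
E
python3 -m creep '[{"translation":[0,0,0.006],"twist":[0,0,0],"hand":0},{"translation":[0,0,0.014],"twist":[0,0,0],"hand":0},{"translation":[0,0,0.022],"twist":[0,0,0],"hand":0},{"translation":[0,0,0.028],"twist":[0,0,0],"hand":0},{"translation":[0,0,0.03],"twist":[0,0,0],"hand":0}]' >/dev/null
python3 - <<'E'
from h import *
where();s=robot.observe();print(pin(robot.read_camera("wrist"),s))
E
```

```text
[([231.4, 219.8], [13, 21, 238], [0.0384, -0.0976])]
t8.20 tip dock x 0.0578 y -0.0763 z 0.0688 zyaw 1.564 tilt 0.9999 F dock -1.4 -2.1 0.7 op 0.0004
[([376.3, 236.5], [15, 26, 324], [0.0384, -0.0475])]
```

Run:
```python
from h import *
import cv2
t=robot.read_camera("top");cv2.imwrite("pics/t4.png",t)
print("top0",pin(cv2.imread("pics/top0.png"),None,"top"),"now",pin(t,None,"top"))
s=robot.observe();w=robot.read_camera("wrist");print(pin(w,s));cv2.imwrite("pics/w4.png",w)
a=cv2.resize(w[50:350,150:500],(700,600),interpolation=cv2.INTER_CUBIC)
cv2.imwrite("pics/w4c.png",a)
```

```text
top0 [([327.8, 189.2], [4, 6, 18], [0.0388, -0.0983])] now []
[([377.4, 236.1], [15, 25, 324], [0.0384, -0.0473])]
```

View pics/w4c.png

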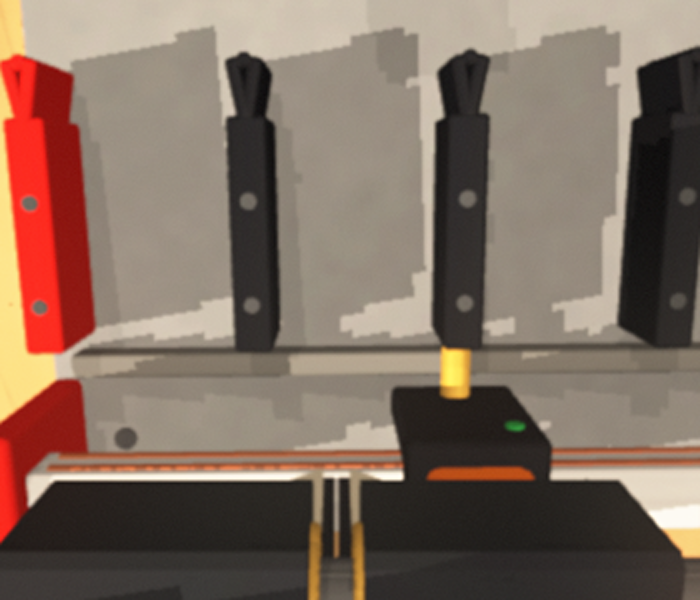

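Pin at (455,370) in the crop lines up with the wall at -48 mm, which confirms the code's -0.0475. So the fist is in contact and the head moves with it. Remaining: 23.5 mm.

```bash
python3 -m creep '[{"translation":[0,0,0.006],"twist":[0,0,0],"hand":0},{"translation":[0,0,0.012],"twist":[0,0,0],"hand":0},{"translation":[0,0,0.018],"twist":[0,0,0],"hand":0},{"translation":[0,0,0.0225],"twist":[0,0,0],"hand":0},{"translation":[0,0,0.0225],"twist":[0,0,0],"hand":0}]' >/dev/null
python3 - <<'E'
from h import *
where();s=robot.observe();print(pin(robot.read_camera("wrist"),s))
E
```

```text
t8.85 tip dock x 0.0583 y -0.0535 z 0.0688 zyaw 1.564 tilt 0.9999 F dock 0.1 -0.3 -0.4 op 0.0009
[([377.4, 233.3], [15, 29, 319], [0.0373, -0.0241])]
```

```bash
python3 -m creep '[{"translation":[0,0,-0.015],"twist":[0,0,0],"hand":0},{"translation":[-0.04,0,-0.02],"twist":[0,0,0],"hand":0},{"translation":[-0.08,0,-0.02],"twist":[0,0,0],"hand":0},{"translation":[-0.10,0.03,-0.03],"twist":[0,0,0],"hand":0},{"translation":[-0.10,0.07,-0.05],"twist":[0,0,0],"hand":0}]' >/dev/null
python3 -m creep '[{"translation":[0,0.03,-0.01],"twist":[0,0,0],"hand":0},{"translation":[0,0.06,-0.02],"twist":[0,0,0],"hand":0},{"translation":[0,0.07,-0.02],"twist":[0,0,0],"hand":0},{"translation":[0,0.07,-0.02],"twist":[0,0,0],"hand":0}]' >/dev/null
python3 - <<'E'
from h import *
import cv2,pickle
where();plan(-.085,-.125,.05,1.5708);s=robot.observe();w=robot.read_camera("wrist");print(pin(w,s))
t=robot.read_camera("top");print("top",pin(t,None,"top"))
cv2.imwrite("pics/w5.png",w);cv2.imwrite("pics/t5.png",t);pickle.dump(s,open("w5.pkl","wb"))
a=cv2.resize(t[160:285,200:365],(792,600),interpolation=cv2.INTER_CUBIC);cv2.imwrite("pics/t5c.png",a)
# wall-relative check in the top picture: dark/blue profile along the row of wall tops
K,T=cam("top")
g=cv2.cvtColor(t,cv2.COLOR_BGR2GRAY)
for x in (.01,.02):
    ys=np.arange(-.13,.03,.0005);q=proj(K,T,place(DOCK,[(x,y,.032) for y in ys])).astype(np.float32)
    v=cv2.remap(g,q[:,0].reshape(1,-1),q[:,1].reshape(1,-1),cv2.INTER_LINEAR)[0]
    for y0 in (-.096,-.048,0):
        m=abs(ys-y0)<.011;wt=np.clip(75-v[m].astype(float),0,None);print(x,y0,(wt@ys[m]/wt.sum()).round(4) if wt.sum() else None,end=" ")
E
```

```text
t9.80 tip dock x -0.0791 y -0.1242 z 0.1734 zyaw 1.563 tilt 1.0 F dock -0.1 0.1 -0.6 op 0.0008
tr [ 0.1234  0.0057 -0.0008] tw [-0.0078 -0.0002 -0.0014]
[([329.5, 339.5], [3, 8, 11], [0.0109, -0.1154]), ([329.2, 347.4], [4, 6, 17], [0.0178, -0.1157]), ([305.9, 349.6], [3, 6, 12], [0.0196, -0.134]), ([329.6, 358.2], [4, 13, 19], [0.0273, -0.1153]), ([306.3, 358.5], [4, 10, 34], [0.0274, -0.1338]), ([306.3, 368.5], [4, 8, 14], [0.0363, -0.134]), ([329.5, 367.9], [4, 5, 10], [0.0359, -0.1154])]
top []
0.01 -0.096 None 0.01 -0.048 None 0.01 0 0.0018 0.02 -0.096 None 0.02 -0.048 None 0.02 0 0.0037
```

Run:
```python
from h import *
# w4 taken at tip dock (.0578,-.0763), TCP z .0538
w=place(DOCK,[(.0578,-.0763,.0688-.015)])[0];a=DOCK[2]+1.564
z=np.array([np.cos(a),np.sin(a),0]);x=np.array([0,0,-1.]);T=np.eye(4);T[:3,:3]=np.c_[x,np.cross(z,x),z];T[:3,3]=w
K=robot.calibration("wrist")["intrinsics"];T=T@robot.calibration("wrist")["mount"]
f=lambda c:np.array(c)/2-.25+[150,50]
for n,c in dict(w96f=(256,347),w48f=(459,344),w96n=(250,118),w48n=(462,116),redf=(47,352),rednear=(25,118)).items(): print(n,todock(DOCK,back(K,T,*f(c),.032)).round(4))
print("pin",todock(DOCK,back(K,T,*f((455,372)),.022)).round(4))
```

```text
w96f [ 0.0296 -0.094 ]
w48f [ 0.0292 -0.0477]
w96n [-0.0203 -0.0938]
w48n [-0.0204 -0.0486]
redf [ 0.0304 -0.1418]
rednear [-0.0206 -0.1417]
pin [ 0.0383 -0.0471]
```

```bash
python3 -m creep '[{"translation":[0.04,0.005,0],"twist":[-0.007,0,0],"hand":0},{"translation":[0.08,0.006,0],"twist":[-0.007,0,0],"hand":0},{"translation":[0.11,0.006,0],"twist":[-0.007,0,0],"hand":0},{"translation":[0.125,0.006,0],"twist":[-0.007,0,0],"hand":0},{"translation":[0.125,0.006,0],"twist":[-0.007,0,0],"hand":0}]' >/dev/null
python3 - <<'E'
from h import *
import cv2
where()
K,T=cam("scene");i=robot.read_camera("scene");s=robot.observe();q=proj(K,T,[s["tool_pos"]])[0].astype(int);print(q)
w=robot.read_camera("wrist")
a=cv2.resize(i[q[1]-60:q[1]+40,q[0]-65:q[0]+65],(780,600),interpolation=cv2.INTER_CUBIC)[:,:400+0]
A=cv2.resize(i[q[1]-60:q[1]+50,q[0]-35:q[0]+45],(400,550),interpolation=cv2.INTER_CUBIC)
B=cv2.resize(w[130:405,230:430],(400,550),interpolation=cv2.INTER_CUBIC)
cv2.imwrite("pics/v6.png",np.hstack([A,B]))
E
```

```text
t10.40 tip dock x -0.0837 y -0.1236 z 0.0459 zyaw 1.571 tilt 1.0 F dock 0.2 -0.8 -0.3 op 0.0004
[310 252]
```

View pics/v6.png

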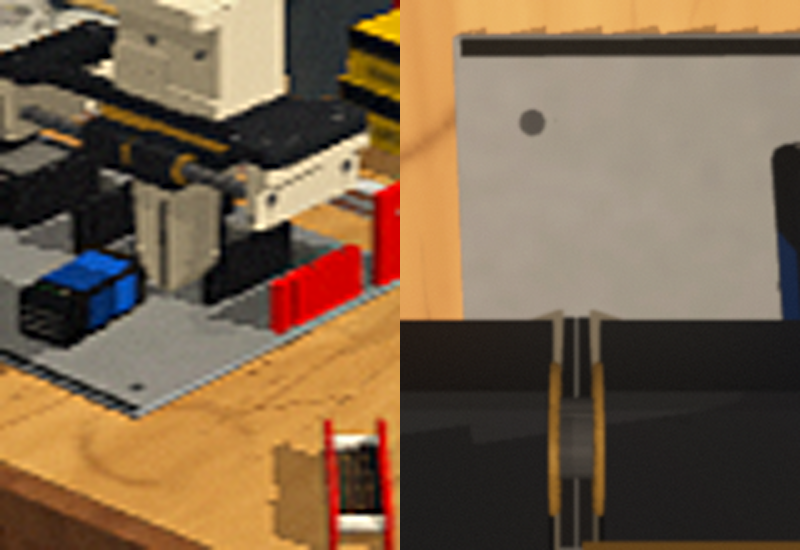

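The fist hangs above the apron beside the blue pack, not touching it. I lower it in small steps while watching the vertical force.

```bash
python3 -m creep '[{"translation":[0.008,0,0],"twist":[0,0,0],"hand":0},{"translation":[0.016,0,0],"twist":[0,0,0],"hand":0},{"translation":[0.024,0,0],"twist":[0,0,0],"hand":0},{"translation":[0.028,0,0],"twist":[0,0,0],"hand":0},{"translation":[0.028,0,0],"twist":[0,0,0],"hand":0}]' >/dev/null
python3 -c "from h import *;where()"
python3 -m creep '[{"translation":[0.002,0,0],"twist":[0,0,0],"hand":0},{"translation":[0.004,0,0],"twist":[0,0,0],"hand":0}]' >/dev/null
python3 -c "from h import *;where();print(robot.observe()['contact_force'])"
```

```text
t11.00 tip dock x -0.0827 y -0.1237 z 0.0196 zyaw 1.571 tilt 1.0 F dock -0.1 0.4 0.9 op 0.0004
t11.20 tip dock x -0.0826 y -0.1237 z 0.0156 zyaw 1.571 tilt 1.0 F dock -0.3 -1.1 -0.2 op 0.0005
[-0.38074336 -1.03846891 -0.23324187]
```

```bash
python3 -m creep '[{"translation":[0.003,0.002,0.006],"twist":[0,0,0],"hand":0},{"translation":[0.003,0.002,0.012],"twist":[0,0,0],"hand":0},{"translation":[0.003,0.002,0.018],"twist":[0,0,0],"hand":0},{"translation":[0.003,0.002,0.022],"twist":[0,0,0],"hand":0},{"translation":[0.003,0.002,0.026],"twist":[0,0,0],"hand":0}]' >/dev/null
python3 -c "from h import *;where()"
python3 -m creep '[{"translation":[0,0,0.004],"twist":[0,0,0],"hand":0},{"translation":[0,0,0.008],"twist":[0,0,0],"hand":0},{"translation":[0,0,0.012],"twist":[0,0,0],"hand":0},{"translation":[0,0,0.016],"twist":[0,0,0],"hand":0},{"translation":[0,0,0.018],"twist":[0,0,0],"hand":0}]' >/dev/null
python3 - <<'E'
from h import *
import cv2
where()
cv2.imwrite("pics/t7.png",robot.read_camera("top"));s=robot.observe();w=robot.read_camera("wrist");cv2.imwrite("pics/w7.png",w)
K,T=cam("wrist",s);h=cv2.cvtColor(w,cv2.COLOR_BGR2HSV);m=cv2.inRange(h,(100,120,60),(125,255,255));m[290:]=0
n,l,st,c=cv2.connectedComponentsWithStats(m)
for k in range(1,n):
    if st[k,4]>60: print(st[k],c[k],todock(DOCK,back(K,T,*c[k],.03)).round(4))
E
```

```text
t11.70 tip dock x -0.0845 y -0.0972 z 0.0127 zyaw 1.572 tilt 1.0 F dock -0.1 1.4 1.3 op 0.0003
t12.20 tip dock x -0.0846 y -0.0789 z 0.0127 zyaw 1.572 tilt 1.0 F dock -0.1 -1.0 0.7 op 0.0005
[ 539    0  101   22 1767] [593.86757216   8.53876627] [-0.1882  0.0015]
[396 287  62   3 150] [430.47333333 288.21333333] [-0.1018 -0.0399]
```

```bash
cat >> h.py <<'E'
def band(img,name="top",st=None):
    "blue band's min-area rectangle -> dock position and yaw"
    import cv2
    K,T=cam(name,st);h=cv2.cvtColor(img,cv2.COLOR_BGR2HSV);m=cv2.inRange(h,(104,140,60),(125,255,255))
    n,l,s,c=cv2.connectedComponentsWithStats(m)
    for k in range(1,n):
        p=todock(DOCK,back(K,T,*c[k],.03))
        if s[k,4]>30 and -.145<p[0]<.08 and abs(p[1])<.15:
            q=np.array([todock(DOCK,back(K,T,*u,.03)) for u in np.argwhere(l==k)[:,::-1]])
            (cx,cy),wh,a=cv2.minAreaRect((q*1000).astype(np.float32))
            print("band",s[k],"centre",q.mean(0).round(4),"rect",round(cx,1),round(cy,1),np.round(wh,1),round(a,1))
E
python3 - <<'E'
from h import *
import cv2
band(cv2.imread("pics/top0.png"));band(cv2.imread("pics/t7.png"));
import pickle
band(cv2.imread("pics/w1.png"),"wrist",pickle.load(open("w1.pkl","rb")))
E
```

```text
band [299 235  17  22 314] centre [-0.0824 -0.0582] rect -82.4 -58.3 [44.5 30.1] 7.8
band [ 289  213   39   49 1533] centre [-0.0827 -0.0582] rect -83.0 -58.3 [41.1 29. ] 7.1
```

```bash
python3 -m creep '[{"translation":[0,0,0.004],"twist":[0,0,0],"hand":0},{"translation":[0,0,0.008],"twist":[0,0,0],"hand":0},{"translation":[0,0,0.012],"twist":[0,0,0],"hand":0},{"translation":[0,0,0.015],"twist":[0,0,0],"hand":0},{"translation":[0,0,0.016],"twist":[0,0,0],"hand":0}]' >/dev/null
python3 -c "from h import *;where()"
python3 -m creep '[{"translation":[0,0,-0.015],"twist":[0,0,0],"hand":0},{"translation":[-0.03,0,-0.025],"twist":[0,0,0],"hand":0},{"translation":[-0.08,0,-0.03],"twist":[0,0,0],"hand":0},{"translation":[-0.12,-0.02,-0.03],"twist":[0,0,0],"hand":0},{"translation":[-0.15,-0.05,-0.01],"twist":[0,0,0],"hand":0}]' >/dev/null
python3 -m creep '[{"translation":[0,-0.04,0.01],"twist":[0,0,0],"hand":0},{"translation":[0,-0.08,0.02],"twist":[0,0,0],"hand":0},{"translation":[0,-0.08,0.02],"twist":[0,0,0],"hand":0},{"translation":[0,-0.08,0.02],"twist":[0,0,0],"hand":0}]' >/dev/null
python3 - <<'E'
from h import *
import cv2,pickle
where();s=robot.observe();w=robot.read_camera("wrist");cv2.imwrite("pics/w8.png",w);pickle.dump(s,open("w8.pkl","wb"))
band(w,"wrist",s);print(pin(w,s));t=robot.read_camera("top");cv2.imwrite("pics/t8.png",t);band(t)
E
```

```text
t12.80 tip dock x -0.0845 y -0.0625 z 0.0127 zyaw 1.572 tilt 1.0 F dock 0.6 -0.2 -0.2 op 0.0006
t13.70 tip dock x 0.0455 y -0.0534 z 0.1648 zyaw 1.57 tilt 1.0 F dock -1.0 0.3 -0.0 op 0.0004
band [ 335    0   48   69 3258] centre [-0.0805 -0.0282] rect -80.1 -28.1 [38.5 28.9] 0.2
[([358.3, 218.7], [10, 20, 162], [0.0373, -0.0245])]
```

```bash
python3 -m creep '[{"translation":[0,0.04,-0.01],"twist":[0,0,0],"hand":0},{"translation":[0,0.08,-0.02],"twist":[0,0,0],"hand":0},{"translation":[0,0.12,-0.032],"twist":[0,0,0],"hand":0},{"translation":[0.03,0.13,-0.032],"twist":[0,0,0],"hand":0},{"translation":[0.07,0.13,-0.032],"twist":[0,0,0],"hand":0}]' >/dev/null
python3 -m creep '[{"translation":[0.04,0,0],"twist":[0,0,0],"hand":0},{"translation":[0.06,0,0],"twist":[0,0,0],"hand":0},{"translation":[0.07,0,0],"twist":[0,0,0],"hand":0},{"translation":[0.07,0,0],"twist":[0,0,0],"hand":0}]' >/dev/null
python3 -c "from h import *;where();plan(-.085,-.085,.0127,1.5708);plan(-.085,-.0585,.0127,1.5708)"
```

```text
t14.70 tip dock x -0.0874 y -0.0861 z 0.0267 zyaw 1.569 tilt 1.0 F dock -0.5 -0.9 -0.0 op 0.0004
tr [ 0.014  -0.0023  0.0011] tw [-0.0016 -0.0006  0.0026]
tr [ 0.014  -0.0023  0.0276] tw [-0.0016 -0.0006  0.0026]
```

```bash
python3 -m creep '[{"translation":[0.008,-0.002,0.008],"twist":[0,0,0],"hand":0},{"translation":[0.014,-0.002,0.016],"twist":[0,0,0],"hand":0},{"translation":[0.014,-0.002,0.022],"twist":[0,0,0],"hand":0},{"translation":[0.014,-0.002,0.026],"twist":[0,0,0],"hand":0},{"translation":[0.014,-0.002,0.028],"twist":[0,0,0],"hand":0}]' >/dev/null
python3 -c "from h import *;where()"
python3 -m creep '[{"translation":[0,0,-0.015],"twist":[0,0,0],"hand":0},{"translation":[0,0.01,-0.022],"twist":[0,0,0],"hand":0},{"translation":[0,0.04,-0.022],"twist":[0,0,0],"hand":0},{"translation":[0,0.07,-0.022],"twist":[0,0,0],"hand":0},{"translation":[0,0.072,-0.022],"twist":[0,0,0],"hand":0}]' >/dev/null
python3 -c "from h import *;where();plan(-.152,-.024,.0127,1.5708)"
```

```text
t15.20 tip dock x -0.0851 y -0.0575 z 0.0130 zyaw 1.57 tilt 1.0 F dock -0.8 -0.7 0.1 op 0.0004
t15.70 tip dock x -0.1625 y -0.0795 z 0.0126 zyaw 1.57 tilt 1.0 F dock -0.7 0.1 0.3 op 0.0006
tr [-0.0002 -0.0104  0.0555] tw [-0.0009 -0.0006 -0.0027]
```

```bash
python3 -m creep '[{"translation":[0,0,0.02],"twist":[0,0,0],"hand":0},{"translation":[0,0,0.045],"twist":[0,0,0],"hand":0},{"translation":[0,-0.006,0.056],"twist":[0,0,0],"hand":0},{"translation":[0,-0.012,0.056],"twist":[0,0,0],"hand":0},{"translation":[0,-0.018,0.056],"twist":[0,0,0],"hand":0}]' >/dev/null
python3 -c "from h import *;where()"
python3 -m creep '[{"translation":[0,-0.006,0],"twist":[0,0,0],"hand":0},{"translation":[0,-0.012,0],"twist":[0,0,0],"hand":0},{"translation":[0,-0.018,0],"twist":[0,0,0],"hand":0},{"translation":[0,-0.024,0],"twist":[0,0,0],"hand":0},{"translation":[0,-0.028,0],"twist":[0,0,0],"hand":0}]' >/dev/null
python3 - <<'E'
from h import *
where();s=robot.observe();t=robot.read_camera("top");band(t);w=robot.read_camera("wrist");band(w,"wrist",s)
E
```

```text
t16.20 tip dock x -0.1436 y -0.0238 z 0.0125 zyaw 1.571 tilt 1.0 F dock 0.1 0.0 -0.5 op 0.0004
t16.70 tip dock x -0.1149 y -0.0240 z 0.0124 zyaw 1.57 tilt 1.0 F dock -1.1 -0.4 -0.2 op 0.0002
```

```bash
python3 -m creep '[{"translation":[0,-0.005,0],"twist":[0,0,0],"hand":0},{"translation":[0,-0.010,0],"twist":[0,0,0],"hand":0},{"translation":[0,-0.015,0],"twist":[0,0,0],"hand":0},{"translation":[0,-0.020,0],"twist":[0,0,0],"hand":0},{"translation":[0,-0.025,0],"twist":[0,0,0],"hand":0}]' >/dev/null
python3 -c "from h import *;where()"
python3 -m creep '[{"translation":[0,-0.005,0],"twist":[0,0,0],"hand":0},{"translation":[0,-0.010,0],"twist":[0,0,0],"hand":0},{"translation":[0,-0.015,0],"twist":[0,0,0],"hand":0},{"translation":[0,-0.020,0],"twist":[0,0,0],"hand":0},{"translation":[0,-0.024,0],"twist":[0,0,0],"hand":0}]' >/dev/null
python3 - <<'E'
from h import *
where();t=robot.read_camera("scene");band(t,"scene");t=robot.read_camera("top");band(t);
E
```

```text
t17.30 tip dock x -0.0894 y -0.0238 z 0.0125 zyaw 1.57 tilt 1.0 F dock -2.0 0.6 1.7 op 0.0008
t17.80 tip dock x -0.0648 y -0.0238 z 0.0124 zyaw 1.57 tilt 1.0 F dock -1.6 0.3 1.3 op 0.0003
```

```bash
python3 -m creep '[{"translation":[0,-0.004,0],"twist":[0,0,0],"hand":0},{"translation":[0,-0.008,0],"twist":[0,0,0],"hand":0},{"translation":[0,-0.011,0],"twist":[0,0,0],"hand":0},{"translation":[0,-0.013,0],"twist":[0,0,0],"hand":0},{"translation":[0,-0.014,0],"twist":[0,0,0],"hand":0}]' >/dev/null
python3 -c "from h import *;where()"
python3 -m creep '[{"translation":[0,-0.001,0],"twist":[0,0,0],"hand":0},{"translation":[0,-0.002,0],"twist":[0,0,0],"hand":0},{"translation":[0,-0.003,0],"twist":[0,0,0],"hand":0}]' >/dev/null
python3 -c "from h import *;where()"
```

```text
t18.40 tip dock x -0.0503 y -0.0239 z 0.0125 zyaw 1.57 tilt 1.0 F dock -2.5 0.4 1.1 op 0.0009
t18.70 tip dock x -0.0473 y -0.0239 z 0.0125 zyaw 1.57 tilt 1.0 F dock -2.0 0.7 0.1 op 0.0006
```

```bash
for k in 1 2; do :; done
python3 -m creep '[{"translation":[0,-0.001,0],"twist":[0,0,0],"hand":0},{"translation":[0,-0.002,0],"twist":[0,0,0],"hand":0}]' >/dev/null
python3 -c "from h import *;where()"
python3 -m creep '[{"translation":[0,-0.001,0],"twist":[0,0,0],"hand":0},{"translation":[0,-0.0015,0],"twist":[0,0,0],"hand":0}]' >/dev/null
python3 -c "from h import *;where()"
```

```text
t18.90 tip dock x -0.0460 y -0.0239 z 0.0124 zyaw 1.57 tilt 1.0 F dock -6.6 0.3 4.5 op 0.0003
t19.10 tip dock x -0.0460 y -0.0239 z 0.0123 zyaw 1.57 tilt 1.0 F dock -7.5 -0.2 6.9 op 0.0007
```

Force rose to about 7.5 N within 1.5 mm of the expected home position, with no further motion, which fits the end stop. I'll back off and check.

```bash
python3 -m creep '[{"translation":[0,0.005,0],"twist":[0,0,0],"hand":0},{"translation":[0,0.025,0],"twist":[0,0,0],"hand":0},{"translation":[-0.04,0.03,0],"twist":[0,0,0],"hand":0},{"translation":[-0.09,0.03,0],"twist":[0,0,0],"hand":0},{"translation":[-0.13,0.03,0],"twist":[0,0,0],"hand":0}]' >/dev/null
python3 -m creep '[{"translation":[-0.02,-0.03,0],"twist":[0,0,0],"hand":0},{"translation":[-0.04,-0.07,0],"twist":[0,0,0],"hand":0},{"translation":[-0.05,-0.11,0],"twist":[0,0,0],"hand":0},{"translation":[-0.05,-0.13,0],"twist":[0,0,0],"hand":0},{"translation":[-0.05,-0.13,0],"twist":[0,0,0],"hand":0}]' >/dev/null
python3 - <<'E'
from h import *
import cv2,pickle
where();s=robot.observe();w=robot.read_camera("wrist");cv2.imwrite("pics/w9.png",w);pickle.dump(s,open("w9.pkl","wb"))
band(w,"wrist",s);print(pin(w,s))
K,T=cam("wrist",s);print(proj(K,T,place(DOCK,[(0,-.024,.03),(.035,-.024,.03),(-.035,-.024,.03),(-.035,-.048,.032),(.031,-.048,.032)])).round(0).tolist())
E
```

```text
t20.10 tip dock x 0.0578 y -0.0241 z 0.1941 zyaw 1.57 tilt 1.0 F dock -0.7 0.3 0.8 op -0.0002
band [ 299  122   41   58 2339] centre [ 0.0036 -0.0229] rect 4.0 -22.8 [29.3 40.5] 89.9
[([316.8, 198.5], [9, 11, 75], [0.04, -0.0245])]
[[317.0, 145.0], [317.0, 193.0], [317.0, 94.0], [283.0, 94.0], [285.0, 189.0]]
```

Run:
```python
import cv2
w=cv2.imread("pics/w9.png");cv2.imwrite("pics/w9c.png",cv2.resize(w[60:285,170:470],(800,600),interpolation=cv2.INTER_CUBIC))
```

```text
(no output)
```

View pics/w9c.png

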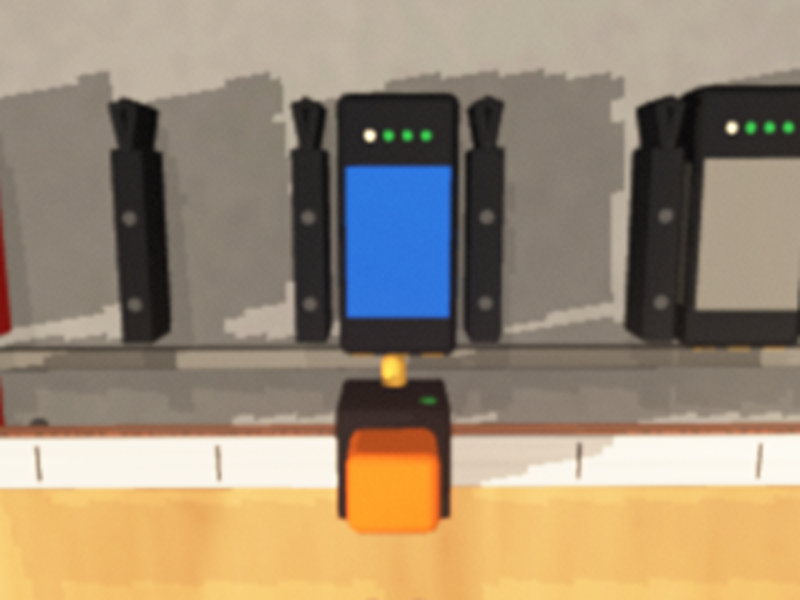

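The last picture shows the blue pack square in the third slot. Its near end (398,97) is level with the wall noses, and the pin at (394,370) is pressed against its front. The grip is at (393,480), about 1 mm from the slot's middle. I'm handing in.

Run:
```python
from cell import robot
print(robot.hand_in())
```

```text
the job is handed in; nothing more can be done
None
```

The blue-banded pack is in the third slot, pushed home against the end stop, with the charging head standing behind it. I handed the job in at about 20 s of the 58 s allowed, with the arm raised clear of everything. No verdict was reported.

**What I did:** I pushed the head along the rail with the closed fingertips until it stood behind the third slot. Then I slid the pack sideways into line and pushed it slowly in, stopping when it no longer moved at about 7.5 N.

**Last checks:**
- **Head:** the pin was at dock y -24.5 mm against the -24 mm target. The enlarged picture puts it about 1 mm towards the red end from the slot's middle.
- **Pack:** its near end is level with the wall noses. It is square to the slot and about 1 mm off its middle line.
- **Contact pin:** it looks pressed in, with its visible length about half of what it was before. I could not read the joint itself.

**Disagreements and limits:**
- **Fingertips:** they end about 40 mm short of `robot.tip_extent`, measured from the pictures. My first pass went over the head without touching it, so I used the measured value after that.
- **End of the push:** the fist stopped at dock x -46.0 mm instead of the expected -44.5 mm, which is within the error of my measurements.
- **Grey packs:** in the last picture the blue pack sits about 2 mm deeper than the nearest grey one. I did not touch the grey packs.
- **Tools:** I did not check them again with a picture at the end. The fingers went near none of them.

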